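# Turn the recipe leaf

## Task

Turn the recipe book to its next page without picking anything up: first slide the spice tin off the left-hand page (left as the robot sees it) so that it stands upright on the counter beside the book, then push the half-raised stiff leaf over the spine with the fingers until it lies flat on the left-hand page. Turn the leaf without flinging or slamming it, leave the other kitchen things where they are, and finish with the hand clear.

Things in the scene. Friction and masses are not known exactly. Their poses are not given: they have to be found in the camera images.
- book: Recipe book: flat blue board fixed to the counter, 190 mm along its x (the spine), 290 mm along y, cream pages 5 mm above the counter. Origin at its centre, on the counter. x runs along the spine, away from the robot at yaw 0; the +y side is the left-hand page, -y the right-hand page. The spine is a steel hinge barrel, 8 mm thick, along x through the centre, axis 9 mm above the counter.
- leaf (a joint): Angle in rad of the stiff leaf about the spine: 0 flat on the right-hand page, 1.57 upright, 3.14 flat on the left-hand page (stops at both ends). Starts raised by 0.4 to 0.75. The hinge is stiff: the leaf (120 g) stays at whatever angle it is left (0.16 N m friction), and turning it takes about 1 to 2.5 N at its free edge.
- leaf_edge (a point): Middle of the free edge of the leaf (orange edge band), 130 mm from the spine axis. The leaf is a rigid cream board 180 mm along the spine, 5 mm thick, centred on the spine axis plane, with an orange picture on one face and a green one on the other.
- tin_mid (a point): Centre (half-way up) of the loose steel spice tin with a red disc on its lid: 56 mm diameter, 34 mm high, about 80 to 160 g, upright on the left-hand page at the start. Centre 17 mm above what it stands on; its z axis is its upright axis.
- bowl: Steel mixing bowl, 180 mm across, 75 mm high, origin at centre of the underside. Leave alone.
- tumbler: Steel travel tumbler with orange band, 78 mm across, 183 mm high, origin at centre of the underside. Leave alone.
- marker: Marker pen lying on the counter along its x axis, 130 mm long, 13 mm thick, origin underneath its middle. Leave alone.
- jar: Amber spice jar, 42 mm diameter, 85 mm high, standing past the far end of the book's spine; origin at centre of the underside. Leave alone.
- shaker: White salt shaker, 48 mm across, 87 mm high, origin at centre of the underside. Leave alone.
- carrot1: Carrot on the white board to the right, lying along its x axis, 185 mm long, 30 mm thick, origin underneath its middle. Leave alone.
- carrot2: The other carrot on the board, same size. Leave alone.
Not all that is in view belongs to the job. What is shaped like the part that bears tin_mid but purple is not meant.

How it is judged:
On the way, in this order (a step that is already met when the one before it is completed fails the run):
1. the tin stands upright on the counter, off the book, before the leaf is turned past upright (height (world z) of tin_mid between 0.01 and 0.0195 m and angle between tin_mid's own z axis and vertical below 0.1 rad), for 0.2 s.
2. the leaf has been turned past upright towards the left-hand page (value of joint leaf above 2 rad), for 0.05 s.
At the end, for the whole second after the job is handed in: The leaf lies flat on the left-hand page (within 0.09 rad, about 12 mm at its free edge) and is still; the tin stands upright (within 0.1 rad) on the counter, off the book (all of step 1 and value of joint leaf above 3.05 rad and velocity of joint leaf between -0.05 and 0.05 rad/s); the robot touches nothing.
It fails at once if the tin is lifted (more than about 16 mm off the page) (height (world z) of tin_mid above 0.038 m).
It fails at once if the tin is knocked over (angle between tin_mid's own z axis and vertical above 0.8 rad).
It fails at once if the leaf is flung or slammed (faster than 6 rad/s) (velocity of joint leaf above 6 rad/s or velocity of joint leaf below -6 rad/s).
It fails at once if another kitchen thing is disturbed (moved more than 20 mm) (distance of any of bowl, tumbler, marker, jar, shaker, carrot1, carrot2 from where it was at the start of the episode above 0.02 m).
It also fails if it takes over 58 s, if anything falls off the work surface, if the arm or the gripper's body presses on something with over 40 N, if the wrist force passes 120 N, or if a joint passes its speed limit or range.

## Robot

A 7-joint arm with a two-finger parallel gripper is mounted at the origin on the work surface. World frame = base frame: x ahead of the robot, y to its left, z up, the work surface at z = 0. Lengths are in m, angles in rad, forces in N, time in s.
With the tool pointing down it reaches from about 0.4 to 0.85 m from the base axis. Payload 10.4 kg.
Tool frame: the origin (TCP) lies at the very end of the fingers, on their centre line; the grasp point (between the pads) lies 19 mm behind it; x points along the fingers, z is the direction in which the jaws open and shut, and the axes are right-handed (so a half turn about x gives the same grasp; the last joint's range is limited). The gripper opens to 85 mm and grips with 20 to 120 N. Pads are 22 mm wide; open, the fingers measure 114 mm over their backs; the gripper's body (76 mm by 85 mm) begins 54 mm behind the grasp point. The pads swing forward as they close: fully open they stand 13 mm farther back than shut.
Start: joints at [1.12, 0.332, -0.065, 1.46, 0.022, 1.35, -0.088], TCP at [0.259, -0.569, 0.231] pointing down, gripper open.
Joint ranges: [-2.6, 2.6], [-0.5, 2.12], [-1.47, 1.34], [0.16, 2.42], [-1.27, 4.41], [0.06, 2.06], [-2.6, 2.6]. Speed limits (rad/s): [2.22, 2.22, 2.79, 2.79, 3.14, 3.14, 3.14].

## Interface

Orientations are given as a unit quaternion [x, y, z, w].
In Python, from workcell import telemetry, viewer, manip, spot_in, mark_of gives the robot as it stands. The module is installed in compiled form; this text tells all that it offers.
- The arm moves only by the shell command python3 -m crank 'ROWS' [FORCE]. ROWS is JSON, a list of rows, each a list of 3 entries, a list of its own where there are three numbers: the closure, from 0 (fully open) to 1 (shut), then the shift along the world's x, y, z in cm, then the turn, a rotation vector about the world's x, y, z in rad. A call has 1 to 12 rows; each row shifts and turns the commanded pose from where the row before left it; what a row does not reach is not made up. A row lasts 1/12 s, in which the tool goes at most 41.7 mm and 7.16 degrees, less where a joint would pass 70% of its speed; a pose out of reach is approached as far as the arm can. A call with a gripper value outside its range is refused whole. The fingers move at their own pace and stop on an object; FORCE is the grip in N (left out, the last holds). Time passes only in rows, so rows that do not move let the fingers close. It gives the time, the measured TCP pose, the force and the opening at its end, in the units of the state.
- telemetry.get_obs(): the state, without advancing time (a new reading comes with each control period).
- viewer.camera(name): name is "scene" or "top" or "wrist"; returns a dict with "frame" (384x512x3 uint8, red, green, blue), "intrinsics" (3x3 intrinsics, pixels), "k1" (the pictures are not rectified: a ray, as slopes to the right and down, at radius r is drawn at 1 + k1 r^2 times it, then the intrinsics apply), "cam_to_world" (4x4, takes a point from camera to world coordinates). Camera axes: x right, y up, looking along -z (the intrinsics and any distortion apply to the point x, -y, -z); pixel columns grow to the right and rows downward; lengths in m; the calibration is good to about 2 mm. A picture is of the moment at which its call begins. There is no depth.
- manip.hand_in(): hands the job in, once; it reports no verdict.
Trained networks look in a picture, given as the dict that the camera call returned (one of the last four; its "shot" number tells which), for a name from the list of things; names that differ only in an ending like _2 or _b are one class to them, and where a whole thing is asked for, a point or a joint stands for the part that bears it (a point fixed in the world has none). Each returns a list of dicts, best first, with "conf" (0 to 1); they miss things now and then, are a little off and sometimes report something else, mostly with a low value. They report only what shows in the picture. A call takes as long as a camera call. They do not tell look-alikes from the thing itself.
- spot_in(thing, picture): "location" ([x, y, z] in m, in the coordinates of the camera as it stood for that picture, good to about 4 mm: the middle of the surface that is visible of it).
- mark_of(thing, picture): "location" ([x, y, z] in m, in the coordinates of the camera as it stood for that picture, good to about 4 mm: a listed point, or the origin of a listed thing).
The state is a dict: "clock": time; "joint_pos": joint angles; "joint_velocities": joint speeds; "tau": joint torques, N m; "position": TCP position; "ee_rot": TCP orientation; "ft_force": force on the tool from outside, world axes, zero at the start; "torque": the same for the moment, N m; "grip_width": opening from 0.0 (shut) to 1.0 (fully open).
Only numpy, scipy, OpenCV 4.12 (cv2) and the standard library are available. Lean on these libraries where they do the work, as an engineer would, in place of code of your own. Each camera call takes 0.05 s, during which the arm holds its last target. There are 200 camera calls.

## Working session

There is one attempt and no reset: what is moved stays moved. The work goes in short steps, Python scripts to look and compute and a shell command to move; the robot and the scene stay as the last step left them, time stands still between calls to the robot, and variables do not carry over. Pictures are saved under pics/ and viewed, about 8 in all and at most 12, crops included, and the job is handed in when it is done.

```bash
mkdir -p pics
cat > h.py <<'E'
import numpy as np, cv2
from workcell import telemetry, viewer, manip, spot_in, mark_of
def w(p,loc): return (p["cam_to_world"]@np.r_[loc,1])[:3]
def px(p,X):
    c=np.linalg.inv(p["cam_to_world"])@np.r_[X,1]; u=np.array([c[0],-c[1]])/-c[2]
    u=u*(1+p["k1"]*(u@u)); K=p["intrinsics"]; return np.array([K[0,0]*u[0]+K[0,2],K[1,1]*u[1]+K[1,2]])
def ray(p,uv):
    K=p["intrinsics"]; d=np.array([(uv[0]-K[0,2])/K[0,0],(uv[1]-K[1,2])/K[1,1]]); u=d.copy()
    for _ in range(20): u=d/(1+p["k1"]*(u@u))
    M=p["cam_to_world"]; r=M[:3,:3]@np.array([u[0],-u[1],-1]); return M[:3,3],r
def onz(p,uv,z):
    o,r=ray(p,uv); return o+r*(z-o[2])/r[2]
def save(n,f): cv2.imwrite(f"pics/{n}.png",f[...,::-1])
E
python3 - <<'E'
from h import *
np.set_printoptions(precision=3,suppress=True)
a=viewer.camera("scene");b=viewer.camera("top")
save("1",cv2.resize(np.vstack([a["frame"],b["frame"]]),(450,600)*1) if 0 else a["frame"]);save("2",b["frame"])
for t in "book leaf leaf_edge tin_mid bowl tumbler marker jar shaker carrot1".split():
  for n,p in (("s",a),("t",b)):
    for r in mark_of(t,p)[:3]: X=w(p,r["location"]);print(t,n,round(r["conf"],2),X,px(p,X).round())
print(telemetry.get_obs())
E
```

```text
book s 0.8 [ 0.524 -0.091 -0.003] [238. 203.]
book t 0.76 [ 0.529 -0.091 -0.001] [264. 199.]Traceback (most recent call last):
  File "<stdin>", line 7, in <module>
ValueError: it knows: book, bowl, carrot, jar, leaf_edge, marker, shaker, tin_mid, tumbler
```

Run:
```python
from h import *
np.set_printoptions(precision=3,suppress=True)
a=viewer.camera("scene");b=viewer.camera("top")
for t in "leaf_edge tin_mid bowl tumbler marker jar shaker carrot1".split():
  for n,p in (("s",a),("t",b)):
    for r in mark_of(t,p)[:3]: X=w(p,r["location"]);print(t,n,round(r["conf"],2),X,px(p,X).round())
print(telemetry.get_obs())
```

```text
leaf_edge s 0.78 [ 0.543 -0.204  0.074] [208. 183.]
leaf_edge t 0.94 [ 0.547 -0.201  0.077] [298. 188.]
tin_mid s 0.75 [0.535 0.003 0.021] [259. 208.]
tin_mid s 0.56 [0.614 0.143 0.016] [288. 236.]
tin_mid s 0.55 [0.704 0.058 0.012] [256. 248.]
tin_mid t 0.71 [0.709 0.062 0.019] [217. 149.]
tin_mid t 0.64 [0.538 0.005 0.021] [235. 197.]
tin_mid t 0.6 [0.616 0.145 0.012] [194. 177.]
bowl s 0.76 [ 0.583  0.493 -0.005] [389. 266.]
bowl t 0.76 [0.589 0.496 0.002] [ 94. 190.]
tumbler s 0.8 [ 0.376  0.469 -0.003] [391. 221.]
tumbler t 0.74 [ 0.376  0.472 -0.002] [100. 251.]
marker s 0.64 [0.361 0.383 0.   ] [369. 211.]
marker t 0.43 [0.364 0.382 0.003] [126. 253.]
marker t 0.19 [0.377 0.471 0.001] [100. 251.]
jar s 0.81 [ 0.681 -0.093  0.002] [219. 231.]
jar t 0.73 [ 0.686 -0.092  0.001] [262. 155.]
shaker s 0.53 [ 0.686 -0.33  -0.003] [161. 213.]
shaker t 0.55 [ 0.688 -0.324  0.001] [328. 152.]
carrot1 s 0.74 [ 0.489 -0.588  0.01 ] [134. 161.]
carrot1 s 0.53 [ 0.476 -0.508  0.008] [151. 165.]
carrot1 t 0.86 [ 0.471 -0.503  0.009] [386. 210.]
carrot1 t 0.79 [ 0.488 -0.582  0.009] [408. 204.]
{'clock': 1.1, 'joint_pos': array([ 1.12 ,  0.332, -0.065,  1.46 ,  0.022,  1.35 , -0.089]), 'joint_velocities': array([ 0.001, -0.   , -0.001,  0.001,  0.   ,  0.001, -0.001]), 'tau': array([  0.001, -62.524,   0.049, -39.184,   0.016,   0.002,   0.   ]), 'position': array([ 0.259, -0.569,  0.231]), 'ee_rot': array([ 0.382,  0.595, -0.382,  0.595]), 'ft_force': array([-0.309, -0.571,  0.499]), 'torque': array([-0.017,  0.042, -0.044]), 'grip_width': 1.001501539917815}
```

View pics/1.png

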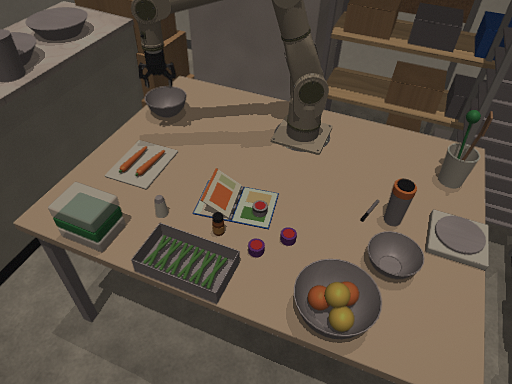

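View pics/2.png

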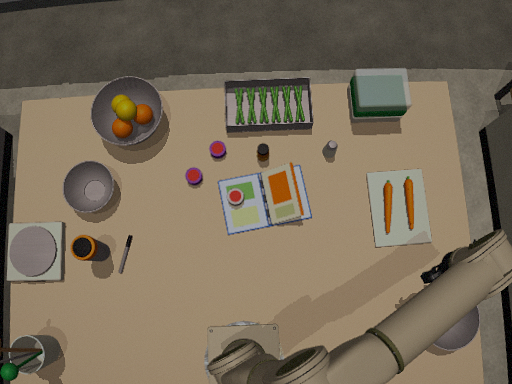

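The top view shows the book around (265,200), with the raised leaf on its right. Three things could be taken for the tin: (235,197) on the left page with a steel side, and (217,149) and (194,177) on the counter with purple sides. I choose (235,197) and will check it in a close crop, which should also give the book's yaw.

Run:
```python
from h import *
np.set_printoptions(precision=3,suppress=True)
b=viewer.camera("top")
c=cv2.resize(b["frame"][135:240,180:320],None,fx=5.5,fy=5.5,interpolation=cv2.INTER_CUBIC)
f=np.ascontiguousarray(c)
save("3",f)
```

```text
(no output)
```

View pics/3.png

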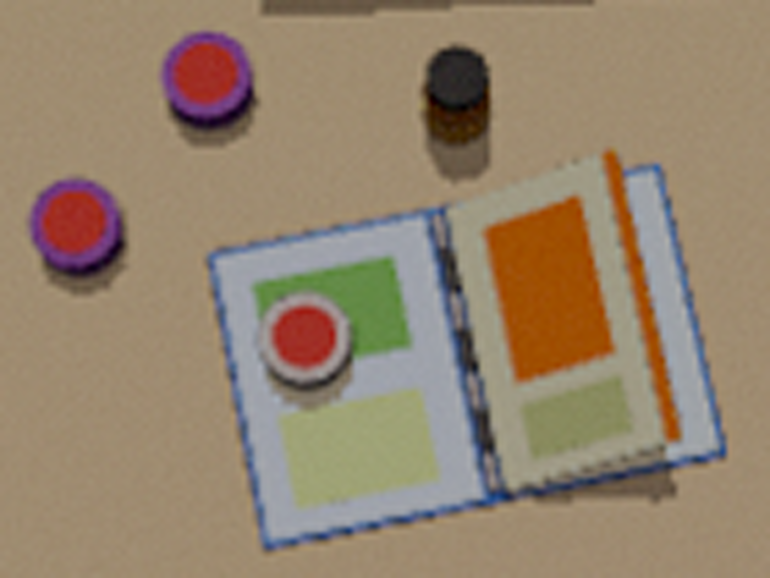

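The crop shows the steel tin at (305,338) on the left page, and the two tins on the counter are purple, so the choice stands. The book's corners are at (210,255), (268,548), (660,165) and (722,455). Next I compute the book frame.

Run:
```python
from h import *
from scipy.spatial.transform import Rotation as R
np.set_printoptions(precision=3,suppress=True)
b=viewer.camera("top")
P=[onz(b,np.array(q)/5.5+[180,135],.004) for q in [(210,255),(268,548),(722,455),(660,165)]]
P=np.array(P);print(P,P.mean(0))
d=P[0]-P[1]+P[3]-P[2]; e=P[0]-P[3]+P[1]-P[2]
yaw=[np.arctan2(d[1],d[0]),np.arctan2(e[1],e[0])-np.pi/2];print("yaw",yaw)
y=np.mean(yaw);c=P.mean(0);Rz=R.from_euler('z',y).as_matrix()
for n,q in dict(tin=(.537,.004,.02),edge=(.545,-.2025,.076),jar=(.684,-.092,0),pA=(.707,.06,.017),pB=(.615,.144,.017)).items(): print(n,Rz.T@(np.array(q)-[c[0],c[1],0]))
o=telemetry.get_obs();M=R.from_quat(o["ee_rot"]).as_matrix();print(M)
```

```text
[[ 0.598  0.063  0.004]
 [ 0.413  0.033  0.004]
 [ 0.457 -0.247  0.004]
 [ 0.643 -0.221  0.004]] [ 0.528 -0.093  0.004]
yaw [np.float64(0.14874908145914753), np.float64(0.15649605233283292)]
tin [0.024 0.095 0.02 ]
edge [ 0.001 -0.111  0.076]
jar [ 0.155 -0.023  0.   ]
pA [0.201 0.124 0.017]
pB [0.122 0.221 0.017]
[[ 0.     0.91   0.415]
 [-0.     0.415 -0.91 ]
 [-1.     0.     0.   ]]
```

```bash
python3 -m crank '[[0.5,[1.9,3.4,0],[0,0,0.108]],[0.5,[1.9,3.4,0],[0,0,0.108]],[0.5,[1.9,3.4,0],[0,0,0.108]],[0.5,[1.9,3.4,0],[0,0,0.108]],[0.5,[1.9,3.4,0],[0,0,0.108]],[0.5,[1.9,3.4,0],[0,0,0.108]],[0.5,[1.9,3.4,0],[0,0,0.108]],[0.5,[1.9,3.4,0],[0,0,0.108]],[0.5,[1.9,3.4,0],[0,0,0.108]],[0.5,[1.9,3.4,0],[0,0,0.108]],[0.5,[1.9,3.4,0],[0,0,0.108]],[0.5,[1.9,3.4,0],[0,0,0.108]]]'
cat > s.py <<'E'
from h import *
from scipy.spatial.transform import Rotation as R
np.set_printoptions(precision=3,suppress=True)
C=np.array([.528,-.093,0]);RZ=R.from_euler('z',.153).as_matrix()
def bk(X): return RZ.T@(np.array(X)-C)
def wd(X): return RZ@np.array(X)+C
def st():
    o=telemetry.get_obs();M=R.from_quat(o["ee_rot"]).as_matrix()
    print("t",o["clock"],"tcp",o["position"],"book",bk(o["position"]),"z-head",np.arctan2(M[1,2],M[0,2]),"xax",M[:,0],"F",o["ft_force"],"w",o["grip_width"],"q",o["joint_pos"]);return o
E
python3 - <<'E'
from s import *
o=st(); print("to go cm",(wd([.024,.043,.013])-o["position"])*100)
p=viewer.camera("wrist")
for t in ("tin_mid","leaf_edge"):
    for r in mark_of(t,p)[:3]: X=w(p,r["location"]);print(t,r["conf"],X,bk(X))
E
```

```text
clock: 2.2
position: [0.4879, -0.159, 0.2317]
ee_rot: [-0.056, 0.705, 0.056, 0.705]
ft_force: [0.6, -1.0, -0.5]
grip_width: 0.498
t 2.2 tcp [ 0.488 -0.159  0.232] book [-0.05  -0.059  0.232] z-head 0.1581389400478849 xax [ 0.001 -0.001 -1.   ] F [ 0.56  -1.034 -0.499] w 0.4982082081600688 q [ 0.708  0.12  -0.516  1.73   0.062  1.307  0.336]
to go cm [  5.724  11.213 -21.872]
leaf_edge 0.84 [ 0.545 -0.201  0.081] [ 0.    -0.109  0.081]
```

```bash
python3 -m crank '[[0.5,[1.4,2.8,0],[0,0,0]],[0.5,[1.4,2.8,0],[0,0,0]],[0.5,[1.5,2.8,0],[0,0,0]],[0.5,[1.4,2.8,0],[0,0,0]],[0.5,[0,0,-3],[0,0,0]],[0.5,[0,0,-3],[0,0,0]],[0.5,[0,0,-3],[0,0,0]],[0.5,[0,0,-3],[0,0,0]],[0.5,[0,0,-3],[0,0,0]],[0.5,[0,0,0],[0,0,0]]]'
python3 - <<'E'
from s import *
o=st(); print("to go cm",(wd([.024,.043,.013])-o["position"])*100)
for n in("wrist","scene"):
  p=viewer.camera(n)
  for r in mark_of("tin_mid",p)[:3]: X=w(p,r["location"]);print(n,r["conf"],X,bk(X))
  save("4"+n,p["frame"])
E
```

```text
clock: 3.18
position: [0.5405, -0.0501, 0.0759]
ee_rot: [-0.053, 0.708, 0.054, 0.702]
ft_force: [-1.3, 1.2, -0.7]
grip_width: 0.499
t 3.1833 tcp [ 0.541 -0.05   0.076] book [0.019 0.04  0.076] z-head 0.150613511845721 xax [-0.008  0.001 -1.   ] F [-1.325  1.235 -0.743] w 0.49872209773158144 q [ 0.501  0.362 -0.576  1.82   0.225  1.034 -0.013]
to go cm [ 0.464  0.327 -6.292]
wrist 0.58 [0.539 0.006 0.022] [0.026 0.096 0.022]
scene 0.79 [0.71  0.055 0.015] [0.202 0.119 0.015]
scene 0.64 [0.536 0.003 0.022] [0.023 0.094 0.022]
scene 0.63 [0.615 0.143 0.017] [0.122 0.22  0.017]
```

View pics/4wrist.png

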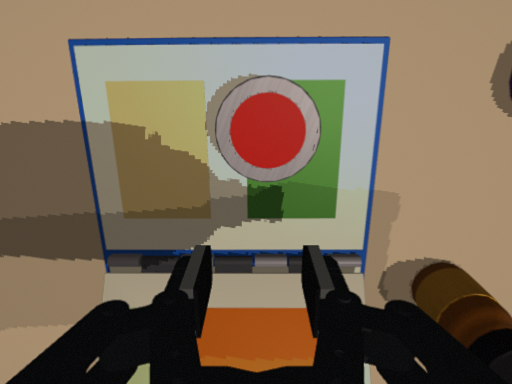

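The wrist view shows the fingers between the spine (row 262) and the tin at (268,128), nearly centred on it. I descend and start pushing.

```bash
python3 -m crank '[[0.5,[0.2,0.1,-2.1],[0,0,0]],[0.5,[0.2,0.1,-2.1],[0,0,0]],[0.5,[0,0,-1.5],[0,0,0]],[0.5,[0,0,-0.5],[0,0,0]],[0.5,[0,0,0],[0,0,0]],[0.5,[-0.1,0.8,0],[0,0,0]],[0.5,[-0.1,0.8,0],[0,0,0]],[0.5,[-0.1,0.8,0],[0,0,0]],[0.5,[-0.2,0.8,0],[0,0,0]],[0.5,[-0.1,0.8,0],[0,0,0]],[0.5,[-0.1,0.8,0],[0,0,0]],[0.5,[0,0,0],[0,0,0]]]'
python3 - <<'E'
from s import *
o=st()
for n in("wrist","scene"):
  p=viewer.camera(n)
  for r in mark_of("tin_mid",p)[:3]: X=w(p,r["location"]);print(n,r["conf"],X,bk(X))
  save("5"+n,p["frame"])
E
```

```text
clock: 4.38
position: [0.5413, 0.0036, 0.0197]
ee_rot: [-0.055, 0.705, 0.055, 0.705]
ft_force: [0.3, 0.8, -0.0]
grip_width: 0.501
t 4.3833 tcp [0.541 0.004 0.02 ] book [0.028 0.093 0.02 ] z-head 0.1554165822342059 xax [ 0.001  0.001 -1.   ] F [ 0.346  0.816 -0.026] w 0.5013606990320894 q [ 0.395  0.436 -0.571  1.868  0.291  0.92  -0.156]
wrist 0.8 [0.535 0.031 0.02 ] [0.025 0.121 0.02 ]
scene 0.78 [0.708 0.058 0.014] [0.201 0.122 0.014]
scene 0.62 [0.534 0.031 0.018] [0.025 0.121 0.018]
scene 0.61 [0.617 0.144 0.019] [0.124 0.22  0.019]
```

```bash
python3 -m crank '[[0.5,[0,0,-0.6],[0,0,0]],[0.5,[-0.1,0.8,0],[0,0,0]],[0.5,[-0.1,0.8,0],[0,0,0]],[0.5,[-0.1,0.8,0],[0,0,0]],[0.5,[-0.2,0.8,0],[0,0,0]],[0.5,[-0.1,0.8,0],[0,0,0]],[0.5,[-0.1,0.8,0],[0,0,0]],[0.5,[-0.1,0.8,0],[0,0,0]],[0.5,[-0.2,0.8,0],[0,0,0]],[0.5,[-0.1,0.8,0],[0,0,0]],[0.5,[-0.1,0.4,0],[0,0,0]],[0.5,[0,0,0],[0,0,0]]]'
python3 - <<'E'
from s import *
o=st()
for n in("wrist","scene"):
  p=viewer.camera(n)
  for r in mark_of("tin_mid",p)[:3]: X=w(p,r["location"]);print(n,r["conf"],X,bk(X))
  save("6"+n,p["frame"])
E
```

```text
clock: 5.58
position: [0.5291, 0.0787, 0.0134]
ee_rot: [-0.054, 0.705, 0.055, 0.705]
ft_force: [-0.3, -0.0, -0.3]
grip_width: 0.5
t 5.5833 tcp [0.529 0.079 0.013] book [0.027 0.17  0.013] z-head 0.1546201993558319 xax [ 0.     0.001 -1.   ] F [-0.299 -0.047 -0.297] w 0.49962077902332386 q [ 0.275  0.44  -0.594  1.886  0.307  0.907 -0.312]
wrist 0.86 [0.522 0.107 0.016] [0.024 0.198 0.016]
wrist 0.85 [0.619 0.149 0.02 ] [0.127 0.225 0.02 ]
scene 0.63 [0.708 0.06  0.013] [0.201 0.124 0.013]
scene 0.6 [0.614 0.147 0.018] [0.122 0.224 0.018]
scene 0.56 [0.519 0.104 0.017] [0.022 0.196 0.017]
```

View pics/6wrist.png

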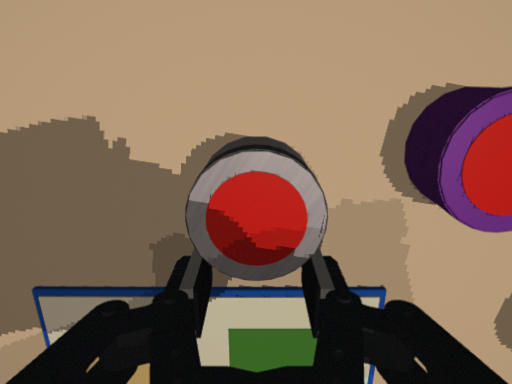

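The tin stands on the counter: its lid is at (257,218), clear of the blue book edge at row 292, and the purple tin is untouched. I back off, lift, cross to the right of the leaf and tilt the fingers.

```bash
python3 -m crank '[[0.5,[0.1,-0.8,0],[0,0,0]],[0.5,[0.1,-0.8,0],[0,0,0]],[0.5,[0,0,3],[0,0,0]],[0.7,[0,0,4],[0,0,0]],[1,[0,0,4],[0,0,0]],[1,[0,0,4],[0,0,0]],[1,[0,0,4],[0,0,0]],[1,[0.2,-3.8,1],[0,0,0]],[1,[0.2,-4,0],[0,0,0]],[1,[0.2,-4,0],[0,0,0]],[1,[0.2,-4,0],[0,0,0]],[1,[0.2,-4,0],[0,0,0]]]' && python3 -m crank '[[1,[0,-4,0],[0.1,0.015,0]],[1,[0,-4,0],[0.1,0.015,0]],[1,[0,-4,0],[0.1,0.015,0]],[1,[0,-2,0],[0.1,0.015,0]],[1,[0,0,0],[0.1,0.015,0]],[1,[0,0,0],[0.1,0.015,0]],[1,[0,0,0],[0.1,0.015,0]],[1,[0,0,0],[0.1,0.015,0]],[1,[0,0,0],[0,0,0]]]'
python3 - <<'E'
from s import *
o=st();M=R.from_quat(o["ee_rot"]).as_matrix();print((RZ.T@M).round(2))
a=viewer.camera("scene");t=viewer.camera("top")
for p in(a,t):
  for k in("leaf_edge","tin_mid"):
    for r in mark_of(k,p)[:3]: X=w(p,r["location"]);print(k,r["conf"],X,bk(X))
E
```

```text
clock: 6.78
position: [0.5407, -0.1401, 0.2136]
ee_rot: [-0.054, 0.705, 0.053, 0.705]
ft_force: [1.1, 1.0, -0.1]
grip_width: 0.0
clock: 7.53
position: [0.5387, -0.2803, 0.208]
ee_rot: [0.234, 0.669, 0.327, 0.626]
ft_force: [-0.7, -1.7, -1.7]
grip_width: -0.001
t 7.5333 tcp [ 0.539 -0.28   0.208] book [-0.018 -0.187  0.208] z-head 0.14574574400564874 xax [-0.108  0.722 -0.683] F [-0.721 -1.653 -1.738] w -0.0009113088132752589 q [ 0.931  0.808 -0.456  1.074 -0.304  1.849  0.653]
[[ 0.    0.01  1.  ]
 [ 0.73  0.68 -0.01]
 [-0.68  0.73 -0.  ]]
leaf_edge 0.94 [ 0.544 -0.204  0.075] [-0.001 -0.112  0.075]
leaf_edge 0.46 [ 0.586  0.494 -0.005] [ 0.146  0.571 -0.005]
tin_mid 0.84 [0.706 0.057 0.012] [0.199 0.122 0.012]
tin_mid 0.76 [0.614 0.141 0.016] [0.12  0.218 0.016]
tin_mid 0.69 [0.519 0.103 0.014] [0.021 0.196 0.014]
leaf_edge 0.77 [ 0.55  -0.202  0.076] [ 0.006 -0.111  0.076]
tin_mid 0.79 [0.71  0.063 0.016] [0.204 0.126 0.016]
tin_mid 0.61 [0.525 0.108 0.016] [0.028 0.199 0.016]
tin_mid 0.58 [0.617 0.146 0.015] [0.124 0.222 0.015]
```

```bash
python3 -m crank '[[1,[0,0.4,-3.5],[0,0,0]],[1,[0,0.4,-3.5],[0,0,0]],[1,[0,0.4,-3.5],[0,0,0]],[1,[0,0.4,-3.5],[0,0,0]],[1,[0,0.4,-2.5],[0,0,0]],[1,[0,0,0],[0,0,0]],[1,[-0.2,1.5,0],[0,0,0]],[1,[-0.2,1.5,0],[0,0,0]],[1,[-0.2,1.5,0],[0,0,0]],[1,[-0.2,1.3,0],[0,0,0]],[1,[0,0,0],[0,0,0]]]'
python3 - <<'E'
from s import *
o=st()
a=viewer.camera("scene")
save("7",cv2.resize(a["frame"][120:270,120:320],None,fx=4,fy=4,interpolation=cv2.INTER_CUBIC))
for r in mark_of("leaf_edge",a)[:1]: X=w(a,r["location"]);print(r["conf"],bk(X))
E
```

```text
clock: 8.75
position: [0.5343, -0.1963, 0.0516]
ee_rot: [0.226, 0.668, 0.328, 0.629]
ft_force: [0.1, -0.0, 0.7]
grip_width: 0.0
t 8.75 tcp [ 0.534 -0.196  0.052] book [-0.009 -0.103  0.052] z-head 0.15537363397588042 xax [-0.108  0.714 -0.691] F [ 0.144 -0.014  0.742] w 0.00017786074670087738 q [ 0.903  0.851 -0.471  1.368 -0.275  1.505  0.734]
0.57 [-0.001 -0.11   0.076]
```

View pics/7.png

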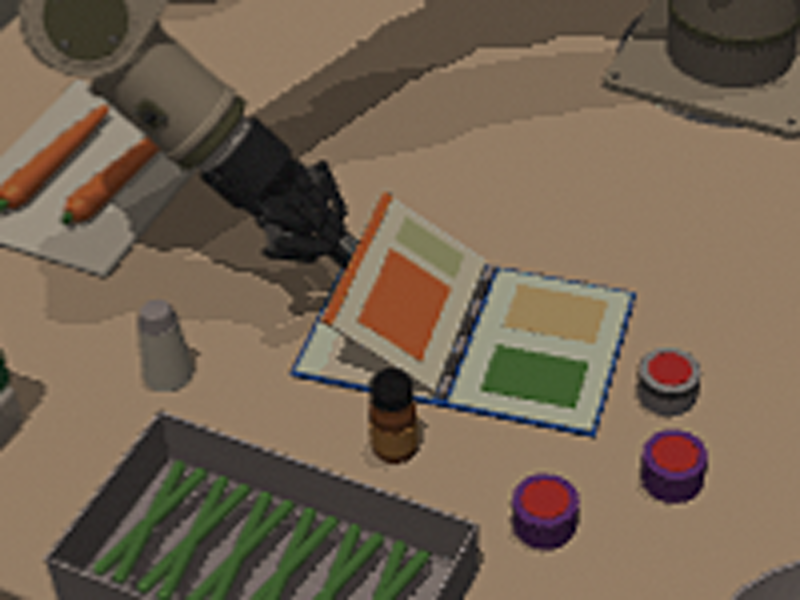

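The fingertips are behind and under the orange edge at (345,250) in the crop, and the tin stands at (668,380). I compute the arc in row units.

```bash
cat >> s.py <<'E'
def arc(th1,n,r=.105,d=.010,x=-.005):
    p0=telemetry.get_obs()["position"];b=bk(p0);th0=np.arctan2(b[2]-.009,-b[1])+d/r
    print("th0",th0);prev=p0
    for t in np.linspace(th0,th1,n+1)[1:]:
        q=wd([x,-r*np.cos(t)-d*np.sin(t),.009+r*np.sin(t)-d*np.cos(t)]);print(round(t,2),((q-prev)*100).round(1));prev=q
E
python3 - <<'E'
from s import *
arc(1.75,9)
E
```

```text
th0 0.4677268674011761
0.61 [0.3 1.5 1.1]
0.75 [-0.1  0.8  1.3]
0.9 [-0.2  1.   1.1]
1.04 [-0.2  1.1  1. ]
1.18 [-0.2  1.3  0.8]
1.32 [-0.2  1.4  0.6]
1.47 [-0.2  1.4  0.4]
1.61 [-0.2  1.5  0.2]
1.75 [-0.2  1.5 -0. ]
```

```bash
python3 -m crank '[[1,[0.1,0.7,0.8],[0,0,0]],[1,[0,0.8,1.0],[0,0,0]],[1,[-0.1,0.8,1.2],[0,0,0]],[1,[-0.2,1.0,1.1],[0,0,0]],[1,[-0.2,1.1,1.0],[0,0,0]],[1,[-0.2,1.3,0.8],[0,0,0]],[1,[-0.2,1.4,0.6],[0,0,0]],[1,[0,0,0],[0,0,0]]]'
python3 - <<'E'
from s import *
o=st()
for n in("scene","top"):
  a=viewer.camera(n)
  for r in mark_of("leaf_edge",a)[:2]: X=bk(w(a,r["location"]));print(r["conf"],X,"th",np.arctan2(X[2]-.009,-X[1]))
arc(2.6,9)
E
```

```text
clock: 9.52
position: [0.5258, -0.1245, 0.1162]
ee_rot: [0.226, 0.668, 0.329, 0.628]
ft_force: [-0.6, -0.1, 1.4]
grip_width: 0.0
t 9.5167 tcp [ 0.526 -0.125  0.116] book [-0.007 -0.031  0.116] z-head 0.1552487919345453 xax [-0.108  0.715 -0.69 ] F [-0.605 -0.095  1.369] w 0.00017089260701050557 q [ 0.891  0.692 -0.531  1.502 -0.344  1.485  0.658]
0.62 [-0.    -0.028  0.134] th 1.3507716437305848
0.82 [ 0.002 -0.025  0.135] th 1.3732517384351524
0.41 [-0.116 -0.476  0.005] th -0.00785875265862523
th0 1.3457747708939298
1.49 [ 0.1  1.6 -0.1]
1.62 [-0.2  1.4  0.2]
1.76 [-0.2  1.5 -0. ]
1.9 [-0.2  1.4 -0.2]
2.04 [-0.2  1.4 -0.4]
2.18 [-0.2  1.3 -0.6]
2.32 [-0.2  1.2 -0.8]
2.46 [-0.2  1.1 -1. ]
2.6 [-0.1  0.9 -1.1]
```

The leaf follows to about 1.36 rad. I continue past upright.

```bash
python3 -m crank '[[1,[-0.1,1.2,-0.2],[0,0,0]],[1,[-0.2,1.4,-0.1],[0,0,0]],[1,[-0.2,1.5,0],[0,0,0]],[1,[-0.2,1.4,-0.2],[0,0,0]],[1,[-0.2,1.4,-0.4],[0,0,0]],[1,[-0.2,1.3,-0.6],[0,0,0]],[1,[-0.2,1.2,-0.8],[0,0,0]],[1,[-0.2,1.1,-1.0],[0,0,0]],[1,[0,0,0],[0,0,0]]]'
python3 - <<'E'
from s import *
o=st()
for n in("scene","top"):
  a=viewer.camera(n)
  for r in mark_of("leaf_edge",a)[:2]: X=bk(w(a,r["location"]));print(r["conf"],X,"th",np.arctan2(X[2]-.009,-X[1]))
arc(3.14,8)
E
```

```text
clock: 10.47
position: [0.5088, -0.0198, 0.0791]
ee_rot: [0.228, 0.669, 0.329, 0.627]
ft_force: [0.3, 0.6, -0.2]
grip_width: -0.002
t 10.4667 tcp [ 0.509 -0.02   0.079] book [-0.008  0.075  0.079] z-head 0.15430035454890828 xax [-0.111  0.717 -0.688] F [ 0.338  0.597 -0.154] w -0.0023793560475103915 q [ 0.834  0.641 -0.586  1.704 -0.399  1.287  0.628]
0.97 [-0.001  0.096  0.089] th 2.4457133031588536
0.7 [0.001 0.097 0.091] th 2.4404750667863544
0.64 [-0.064  0.581 -0.   ] th -3.1260866791053745
th0 2.4498387095208485
2.54 [ 0.   0.9 -0.4]
2.62 [-0.1  0.5 -0.7]
2.71 [-0.1  0.5 -0.8]
2.79 [-0.1  0.4 -0.8]
2.88 [-0.1  0.3 -0.8]
2.97 [-0.   0.3 -0.9]
3.05 [-0.   0.2 -0.9]
3.14 [-0.   0.1 -0.9]
```

```bash
python3 -m crank '[[1,[0,0.5,-0.5],[0,0,0]],[1,[-0.1,0.5,-0.7],[0,0,0]],[1,[-0.1,0.5,-0.8],[0,0,0]],[1,[-0.1,0.4,-0.8],[0,0,0]],[1,[-0.1,0.3,-0.8],[0,0,0]],[1,[0,0.2,-0.9],[0,0,0]],[1,[0,0.1,-0.8],[0,0,0]],[1,[0,0,-0.4],[0,0,0]],[1,[0,0,-0.3],[0,0,0]],[1,[0,0,0],[0,0,0]]]'
python3 - <<'E'
from s import *
o=st()
for n in("scene","top"):
  a=viewer.camera(n)
  for r in mark_of("leaf_edge",a)[:2]: X=bk(w(a,r["location"]));print(r["conf"],X,"th",np.arctan2(X[2]-.009,-X[1])%6.2832)
E
```

```text
clock: 11.5
position: [0.5061, 0.0022, 0.0197]
ee_rot: [0.228, 0.668, 0.327, 0.628]
ft_force: [-0.4, -0.3, 0.8]
grip_width: -0.003
t 11.5 tcp [0.506 0.002 0.02 ] book [-0.007  0.097  0.02 ] z-head 0.15156750413226708 xax [-0.108  0.716 -0.69 ] F [-0.375 -0.259  0.769] w -0.0028986968424434675 q [ 0.802  0.718 -0.576  1.748 -0.387  1.166  0.656]
0.92 [-0.002  0.13   0.007] th 3.1537584029111407
0.88 [0.    0.13  0.008] th 3.149387047026776
```

```bash
python3 -m crank '[[1,[0,0,-0.3],[0,0,0]],[1,[0,0,0],[0,0,0]]]'; python3 -m crank '[[1,[0,0,-0.3],[0,0,0]],[1,[0,0,0],[0,0,0]]]'
```

```text
clock: 11.87
position: [0.5068, 0.0021, 0.0175]
ee_rot: [0.228, 0.668, 0.327, 0.628]
ft_force: [0.1, -0.8, 1.9]
grip_width: -0.002
clock: 12.03
position: [0.507, 0.0022, 0.0169]
ee_rot: [0.228, 0.668, 0.328, 0.628]
ft_force: [-6.0, -6.6, 26.1]
grip_width: 0.002
```

26 N of contact means the leaf is at its stop. I retract gently.

```bash
python3 -m crank '[[1,[0,0,0.5],[0,0,0]],[1,[0,0,1],[0,0,0]],[1,[0,-0.5,2],[0,0,0]],[1,[0,-1,3],[0,0,0]],[1,[0,-2,3],[0,0,0]],[1,[0,-3,3],[0,0,0]],[1,[0,-3,3],[0,0,0]],[1,[0,-3,2],[0,0,0]],[1,[0,-3,2],[0,0,0]],[1,[0,-3,0],[0,0,0]],[1,[0,0,0],[0,0,0]],[1,[0,0,0],[0,0,0]]]'
python3 - <<'E'
from s import *
o=st()
for n in("scene","top"):
  a=viewer.camera(n)
  for r in mark_of("leaf_edge",a)[:1]: X=bk(w(a,r["location"]));print(r["conf"],X,"th",np.arctan2(X[2]-.009,-X[1])%6.2832)
  for t in "tin_mid jar shaker bowl tumbler marker carrot1".split():
    for r in mark_of(t,a)[:3]: print(t,r["conf"],w(a,r["location"]))
  c=a["frame"][120:270,120:320] if n=="scene" else a["frame"][110:260,160:360]
  save("8"+n,cv2.resize(c,None,fx=4,fy=4,interpolation=cv2.INTER_CUBIC))
E
```

```text
clock: 13.03
position: [0.5061, -0.1833, 0.2081]
ee_rot: [0.229, 0.668, 0.326, 0.629]
ft_force: [0.9, 0.1, -0.1]
grip_width: -0.0
t 13.0333 tcp [ 0.506 -0.183  0.208] book [-0.035 -0.086  0.208] z-head 0.1487956212596392 xax [-0.105  0.715 -0.691] F [ 0.881  0.078 -0.099] w -0.00010840993746011484 q [ 0.96   0.622 -0.523  1.387 -0.351  1.688  0.643]
0.75 [0.    0.13  0.007] th 3.1539253745036415
tin_mid 0.81 [0.614 0.146 0.018]
tin_mid 0.73 [ 0.36   0.385 -0.   ]
tin_mid 0.69 [0.708 0.056 0.012]
jar 0.58 [ 0.374  0.47  -0.003]
jar 0.57 [ 0.681 -0.093 -0.   ]
shaker 0.61 [ 0.684 -0.33  -0.001]
tumbler 0.83 [ 0.376  0.47  -0.003]
tumbler 0.27 [ 0.482 -0.587  0.012]
marker 0.46 [0.361 0.385 0.002]
carrot1 0.72 [ 0.473 -0.509  0.009]
carrot1 0.6 [ 0.483 -0.588  0.011]
carrot1 0.58 [0.522 0.107 0.016]
0.88 [0.001 0.128 0.006] th 3.1641304551864766
tin_mid 0.8 [0.523 0.106 0.016]
tin_mid 0.68 [0.619 0.146 0.014]
tin_mid 0.66 [0.708 0.06  0.014]
jar 0.5 [ 0.684 -0.088 -0.002]
bowl 0.78 [ 0.589  0.498 -0.   ]
tumbler 0.67 [ 0.377  0.473 -0.002]
marker 0.42 [ 0.363  0.381 -0.001]
carrot1 0.46 [ 0.485 -0.581  0.009]
carrot1 0.34 [ 0.527 -0.088  0.003]
```

View pics/8scene.png

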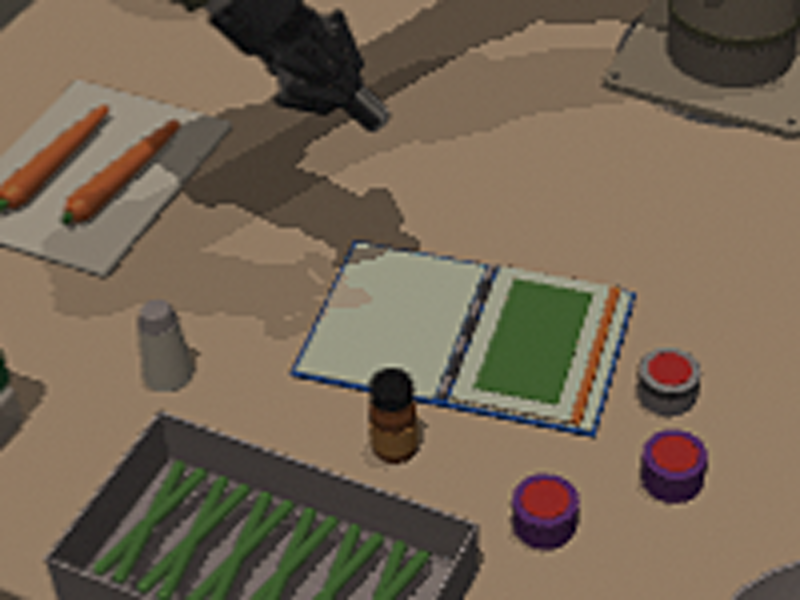

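The leaf lies flat on the left page, with its green face up and its orange edge at (597,355). The tin stands on the counter at (668,380), the other things are where they were, and the hand is well clear, so I hand in.

```bash
python3 -c "
from workcell import manip; print(manip.hand_in())"
```

```text
the job is handed in; nothing more can be done
None
```

I slid the steel tin off the left page with the half-open fingers. Then I tilted the closed fingers under the leaf's free edge, walked the leaf over the spine along its arc, and pressed it lightly onto its stop at about 26 N. I handed the job in at about 13 s; no verdict was reported.

- **Leaf:** the last checks put its free edge at about 3.15 rad, flat on the left page. The camera reading is a little past the 3.14 stop, which is within measurement error.
- **Tin:** it stands upright on the counter about 24 mm clear of the book, with its centre at about 16 mm height.
- **Other things:** the final detections put the jar, shaker, bowl, tumbler, marker and one carrot within about 6 mm of where they started. The second carrot agreed only in the scene view; the top view missed it.
- **Hand:** the fingertips were about 0.2 m above the counter, with no contact force.
- **Disagreements:** a few spurious network detections, such as "tin" at the marker and "carrot" at the tin, did not match the picture. I ignored them.

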